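# Lock the power-cut lantern into its charging dock

### The arm

A 6-joint arm with a two-finger parallel gripper is mounted at the origin on the work surface. World frame = base frame: x ahead of the robot, y to its left, z up, the work surface at z = 0. Lengths are in m, angles in degrees, forces in N, time in s.
With the tool pointing down it reaches from about 0.4 to 0.825 m from the base axis. Payload 7 kg.
Tool frame: the origin (TCP) lies midway between the tips of the shut fingers; the grasp point (between the pads) lies 19 mm behind it; z points along the fingers, y is the line along which they close (so a half turn about z gives the same grasp; the last joint's range is limited). The gripper opens to 88 mm and grips with 3 to 60 N. Pads are 19 mm wide; open, the fingers measure 130 mm over their backs; the gripper's body (78 mm by 193 mm) begins 47 mm behind the grasp point.
Start: joints at [-48.524, 20.546, 0.682, 0, -70.136, -16.507], TCP at [0.285, -0.612, 0.227] pointing down, gripper open.
Joint ranges: [-176.03, 176.03], [-82.01, 121.73], [-58.28, 71.71], [-173.87, 95.51], [-174.79, -0.11], [-173.66, 173.66]. Speed limits (degrees/s): [136.94, 136.94, 172.46, 180, 180, 180].

### API

Orientations are given as a 3x3 rotation matrix whose columns are the frame's x, y, z axes.
In Python, from rig import robot gives the robot as it stands. Calls block until the motion is done:
- robot.goto(position, orientation): joint-space move of the TCP to a pose.
- robot.servo_line(position, ori=None, speed=0.15): straight line of the TCP; ori=None keeps the orientation; speed is the mean speed in m/s.
- robot.movej(angles): joint-space move.
- robot.move_gripper(opening): opening from 0.0 (shut) to 1.0 (fully open); the grip force is fixed at half the most; returns when the fingers have stopped.
- robot.dwell(seconds).
- robot.ik(position, orientation): joint angles nearest the present ones, or None.
- robot.grab_frame(name): name is "scene" or "top"; returns (picture, depth): 400x640x3 uint8, red, green, blue; 400x640 float32, m along the optical axis (not along the pixel's ray), 0 where there is no reading.
- robot.camera_info(name): a dict with "vfov" (degrees; the focal length in pixels is half the picture's height over the tangent of half this angle, whatever the lens; pixels are square), "cx", "cy" (the principal point, pixels), "view" (4x4, takes a point from world to camera coordinates). Camera axes: x right, y down, z forward; pixel columns grow to the right and rows downward; lengths in m; the calibration is good to about 2 mm. A picture is of the moment at which its call begins. camera_info takes no time and is no camera call.
A pose or a line that the arm cannot do raises robot.Unreachable and nothing moves.
- robot.job_done(): hands the job in; it is judged then, once.
Readings, each from a call of its own:
- robot.read_t(): time.
- robot.read_qpos(): joint angles.
- robot.read_qvel(): joint speeds.
- robot.read_effort(): joint torques, N m.
- robot.read_position(): TCP position.
- robot.read_tcp_rot(): TCP orientation.
- robot.read_force(): force on the tool from outside, world axes, zero at the start.
- robot.read_ft_torque(): the same for the moment, N m.
- robot.read_grip_width(): opening from 0.0 (shut) to 1.0 (fully open).
- robot.read_finger_force(): force on a finger pad.
Only numpy, scipy, OpenCV 4.12 (cv2) and the standard library are available. Lean on these libraries where they do the work, as an engineer would, in place of code of your own. Each camera call takes 0.05 s, during which the arm holds its last target. There are 200 camera calls.

### The job

Put the power-cut lantern back on charge: pick it up by the flat grip on its top, lower its foot into the round charging dock with the two lugs in the two notches, push it fully down against the spring, and twist it clockwise (seen from above) about a quarter turn until you feel the stop. Finish while still gripping the lantern and holding it pressed fully down, its shoulder flush on the dock's collar and turned up to the stop; do not let go. Leave the other things on the shelf where they are.

Things in the scene. Friction and masses are not known exactly. Their poses are not given: they have to be found in the camera images.
- lantern_grip (a point): Centre of the grey upright grip plate on top of the lantern (123 mm tall, 0.25-0.4 kg), 106 mm above the underside of its foot. The plate is 44 mm long (x axis), 14 mm thick (y) and 36 mm high and stands on the flat top of the white round body, 60 mm in diameter, 87 mm above the underside of the foot. z is up. The lugs on the foot lie along x too; a half turn about z changes nothing.
- lantern_foot (a point): Centre of the underside of the lantern's foot, an aluminium spigot 36 mm in diameter with chamfered end; axes as lantern_grip. Two steel lugs stick out of it along +x and -x: 7 mm wide, reaching 23.5 mm from the axis, 4 to 9 mm above the underside. The body's flat shoulder is 20 mm above the underside; flush on the collar, this point is 20 mm above the dock's origin.
- dock: Round black charging dock, 80 mm in diameter, fixed; origin at the centre of its underside on the shelf, z up. Its aluminium collar is 6 mm thick, top 40 mm above the origin, bore 39 mm, with two notches 11 mm wide along the dock's +x and -x for the lugs, either way round. The collar's outer diameter is about 72 mm. The lugs pass through and turn below it.
- dock_collar (a point): Centre of the collar's top, 40 mm above the dock's origin, axes as the dock. With the shoulder pressed flush here the lugs have 5 mm of play below the collar and turn only clockwise seen from above, about 75 degrees from the notches to a solid stop; the other way is blocked. If let go there, the spring lifts the lantern 5 mm until the lugs catch.
- lantern_lug (a point): Outer tip of one of the two lugs on the lantern's foot (the one on +x), 23.5 mm from the axis and 6.5 mm above the underside of the foot; axes as lantern_grip.
- pad (a joint): Spring-loaded brass pad in the dock's bore, its top 33 mm above the shelf at rest. Value in m: 0 at rest, growing as the foot presses it down; 0.008 when the lugs catch under the collar, 0.013 when the shoulder is flush on the collar. The spring pushes with 5 N at rest and 13 N when flush.
- key_bowl: Black key bowl, 100 mm wide, 45 mm high, between the lantern and the dock; origin under its centre. Leave alone.
- hook_a: Aluminium coat hook lying on its 60 x 22 mm plate, 37 mm high; origin under the plate's centre. Leave alone.
- hook_b: A second aluminium coat hook of the same make. Leave alone.
- clog: Blue plastic clog, 250 x 86 mm, 70 mm high, at the far side; origin under its centre. Leave alone.
- jar: Glass jar with a closed hinged steel lid, 94 mm in diameter, 112 mm high, at the far side; origin under its centre. Leave alone.
Mind the look-alikes: they are no part of the job. Leave any purple look-alike of the dock alone. What is shaped like the part that bears lantern_grip but purple is not meant.

How it is judged (in metres and radians):
On the way, in this order (a step that is already met when the one before it is completed fails the run):
1. the lantern is held in the fingers, its foot more than 50 mm above the shelf (height (world z) of lantern_foot above 0.05 m and contact force between the fingers and lantern above 1 N), for 0.2 s.
2. the foot is pushed into the dock with the lugs through the notches, not yet twisted (horizontal distance between lantern_foot and dock below 0.005 m and z of lantern_foot in the frame of dock below 0.025 m and angle between the x axis of lantern_grip and the x axis of dock, either way round below 0.4 rad), for 0.05 s.
At the end, for the whole second after the job is handed in: The lantern is centred in the dock within 5 mm, upright within 0.1 rad, its shoulder within 2.8 mm of the collar and the pad pressed over 10 mm, turned clockwise from the notches by more than 67 degrees (stop at about 75; not forced past 90), still, and the fingers grip it with over 2 N (horizontal distance between lantern_foot and dock below 0.005 m and z of lantern_foot in the frame of dock between 0.017 and 0.0228 m and angle between lantern_grip's own z axis and vertical below 0.1 rad and angle between the x axis of lantern_grip and the x axis of dock, either way round above 1.17 rad and ((x of lantern_lug in the frame of dock above -0.002 m and y of lantern_lug in the frame of dock below -0.015 m) or (x of lantern_lug in the frame of dock below 0.002 m and y of lantern_lug in the frame of dock above 0.015 m)) and value of joint pad above 0.01 m and contact force between the fingers and lantern above 2 N and linear speed of lantern below 0.02 m/s); the arm keeps its last pose, push and grip.
It fails at once if the key bowl is pushed more than 30 mm from its place (distance of key_bowl from where it was at the start of the episode above 0.03 m).
It fails at once if the first coat hook is pushed more than 30 mm from its place (distance of hook_a from where it was at the start of the episode above 0.03 m).
It fails at once if the second coat hook is pushed more than 30 mm from its place (distance of hook_b from where it was at the start of the episode above 0.03 m).
It fails at once if the clog is pushed more than 30 mm from its place (distance of clog from where it was at the start of the episode above 0.03 m).
It fails at once if the jar is pushed more than 30 mm from its place (distance of jar from where it was at the start of the episode above 0.03 m).
It also fails if it takes over 42 s, if anything falls off the work surface, if the arm or the gripper's body presses on something with over 40 N, if the wrist force passes 120 N, or if a joint passes its speed limit or range.

## Working session

There is one attempt and no reset: what is moved stays moved. The work goes in short steps, each a Python script; the robot and the scene stay as the last script left them, time stands still between calls to the robot, and variables do not carry over. Pictures are saved under pics/ and viewed, at most 10 in all, crops included, and the job is handed in when it is done.

```bash
mkdir -p pics
cat > h.py <<'E'
import numpy as np, cv2
from rig import robot
def grab(n):
    im,d=robot.grab_frame(n); np.savez(f'pics/{n}.npz',im=im,d=d); return im,d
def world(n,u,v,z):
    c=robot.camera_info(n); f=200/np.tan(np.radians(c['vfov']/2))
    return unproj(c,f,u,v,z)
def unproj(c,f,u,v,z):
    p=np.stack([(u-c['cx'])/f*z,(v-c['cy'])/f*z,z,np.ones_like(z)],-1)
    return (p@np.linalg.inv(c['view']).T)[...,:3]
def cloud(n,d):
    v,u=np.mgrid[0:400,0:640].astype(float); return world(n,u,v,d.astype(float))
E
python3 - <<'E'
from h import *
for n in('scene','top'):
    im,d=grab(n); cv2.imwrite(f'pics/{n}0.png',im[:,:,::-1]); print(robot.camera_info(n))
print(robot.read_t())
E
```

```text
{'vfov': 51.341770001759286, 'cx': 318.8422055531088, 'cy': 194.45382528447647, 'view': array([[-0.25502971,  0.9668189 , -0.01486822,  0.13451689],
       [ 0.70320214,  0.17489429, -0.68914348, -0.33997759],
       [-0.66367657, -0.18620743, -0.72447236,  1.40169194],
       [ 0.        ,  0.        ,  0.        ,  1.        ]])}
{'vfov': 44.32329468242513, 'cx': 313.4674960468169, 'cy': 202.58913404914426, 'view': array([[-0.0043957 , -0.99968781, -0.02459578,  0.03577706],
       [-0.99672929,  0.00636479, -0.0805619 ,  0.58552203],
       [ 0.0806933 ,  0.02416121, -0.9964461 ,  1.1171736 ],
       [ 0.        ,  0.        ,  0.        ,  1.        ]])}
0.1
```

View pics/scene0.png

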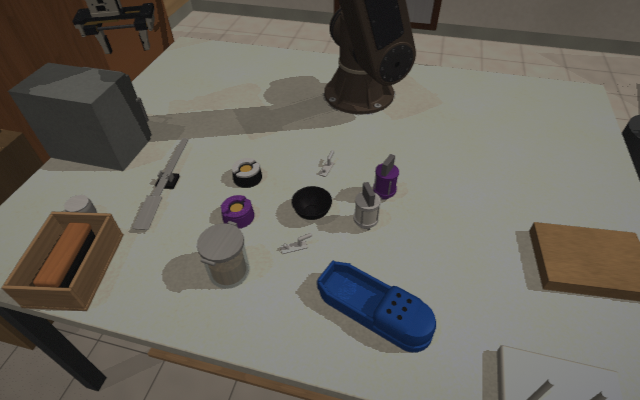

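View pics/top0.png

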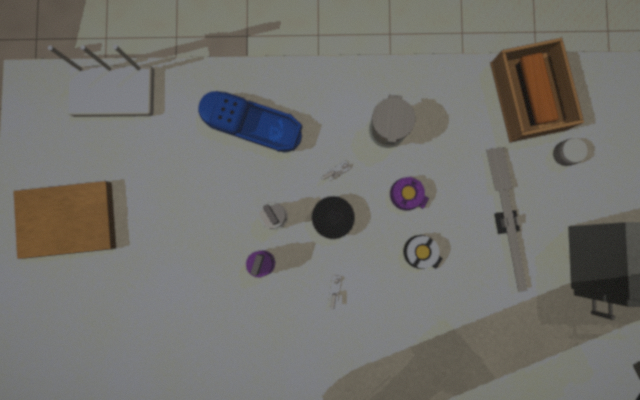

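The white lantern is at top px (275,215) and scene px (367,205). The black dock with its aluminium collar is at top px (424,252) and scene px (247,173). The purple ones are decoys.

Run:
```python
from h import *
ims=[]
for n,(lu,lv),(du,dv) in(('top',(275,215),(424,252)),('scene',(367,205),(247,173))):
    D=np.load(f'pics/{n}.npz'); im,d=D['im'],D['d']; P=cloud(n,d)
    for (u,v),lo,hi,nm in(((lu,lv),.112,.135,'grip'),((lu,lv),.08,.094,'bodytop'),((du,dv),.036,.045,'collar'),((du,dv),.028,.036,'pad')):
        Q=P[v-28:v+29,u-25:u+26].reshape(-1,3); Q=Q[(Q[:,2]>lo)&(Q[:,2]<hi)]
        if len(Q)<5: print(n,nm,len(Q)); continue
        r=cv2.minAreaRect((Q[:,:2]*1000).astype(np.float32))
        print(n,nm,len(Q),Q.mean(0).round(4),np.median(Q[:,2]).round(4),np.round(r[0],1),np.round(r[1],1),round(r[2],1))
    for u,v in((lu,lv),(du,dv)):
        ims.append(cv2.resize(im[v-25:v+25,u-33:u+33],(396,300),interpolation=cv2.INTER_CUBIC))
g=np.vstack([np.hstack(ims[:2]),np.hstack(ims[2:])]); g=np.clip(g*1.4,0,255).astype(np.uint8)
cv2.imwrite('pics/crop1.png',g[:,:,::-1])
```

```text
top grip 144 [0.5541 0.1228 0.1225] 0.1229 [554.2 123.4] [43.4 14.5] 31.0
top bodytop 379 [0.5539 0.1221 0.0871] 0.0871 [555.  123.4] [55.5 55.1] 89.4
top collar 511 [ 0.4717 -0.2144  0.0399] 0.0399 [ 471.9 -214.3] [70.6 69.9] 89.8
top pad 234 [ 0.4731 -0.2107  0.0326] 0.0326 [ 472.8 -209.9] [72.6 64.5] 2.0
scene grip 131 [0.5589 0.1229 0.1212] 0.1225 [555.7 122.1] [44.4 14.4] 28.7
scene bodytop 337 [0.5506 0.1265 0.0867] 0.087 [523.5 128.7] [ 57.1 123.6] 79.3
scene collar 427 [ 0.5059 -0.2092  0.04  ] 0.0401 [ 514.8 -205.6] [165.9  71.1] 13.0
scene pad 192 [ 0.487  -0.209   0.0329] 0.0333 [ 514.8 -209.1] [147.5  67. ] 3.0
```

View pics/crop1.png

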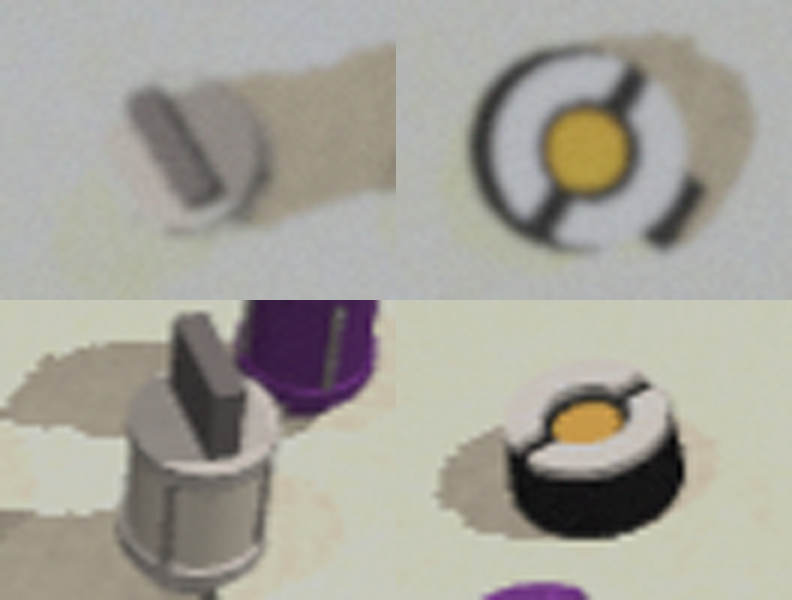

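The grip's long axis is about +30° in world and the dock notches about -32°. One image-code pass will refine both.

```bash
cat > meas.py <<'E'
from h import *
def dock(n,c=(0.472,-0.2145)):
    D=np.load(f'pics/{n}.npz'); im,d=D['im'].astype(float),D['d']; P=cloud(n,d)
    # collar = pixels at z~.04, bright, unsaturated, near c
    r=np.hypot(P[...,0]-c[0],P[...,1]-c[1]); sat=im.max(2)-im.min(2)
    m=(r<.045)&(P[...,2]>.037)&(P[...,2]<.043)
    Q=P[m&(im.mean(2)>80)][:,:2]; (cx,cy),R=cv2.minEnclosingCircle((Q*1000).astype(np.float32))
    # pixels re-projected on plane z=.04, dark pixels in annulus -> notch direction
    v,u=np.mgrid[0:400,0:640].astype(float); ci=robot.camera_info(n)
    o=np.linalg.inv(ci['view'])[:3,3]; W=world(n,u,v,np.ones((400,640))); t=(.04-o[2])/(W[...,2]-o[2])
    X=o+t[...,None]*(W-o); dx=X[...,0]-cx/1000; dy=X[...,1]-cy/1000; rr=np.hypot(dx,dy)
    for lo,hi in((.022,.031),(.024,.033)):
        a=(rr>lo)&(rr<hi); w=np.clip(np.percentile(im.mean(2)[a],60)-20-im.mean(2),0,None)*a
        th=np.arctan2(dy,dx)
        print(n,'centre',round(cx,1),round(cy,1),'R',round(R,1),'mean',(Q.mean(0)*1000).round(1),'notch',np.degrees(np.angle((w*np.exp(2j*th)).sum())/2).round(1))
        for s in (1,-1):
            k=w*(s*(np.cos(th+np.radians(32)))>0); print('   end',(k*dx).sum()/k.sum()*1e3,(k*dy).sum()/k.sum()*1e3)
def grip(n,c,z0):
    D=np.load(f'pics/{n}.npz'); P=cloud(n,D['d'])
    m=(np.hypot(P[...,0]-c[0],P[...,1]-c[1])<.04)&(abs(P[...,2]-z0)<.006)
    Q=P[m][:,:2]*1000; r=cv2.minAreaRect(Q.astype(np.float32)); w,V=np.linalg.eigh(np.cov(Q.T))
    print(n,'grip',np.round(r[0],1),np.round(r[1],1),round(r[2],1),'mean',Q.mean(0).round(1),'pca',np.degrees(np.arctan2(V[1,1],V[0,1])).round(1),len(Q))
E
python3 -c "
from meas import *
for n in('top','scene'): dock(n); grip(n,(.555,.123),.123)"
```

```text
top centre 471.9 -214.4 R 36.4 mean [ 471.4 -214.2] notch -33.4
   end 21.865957689707216 -14.717945856333118
   end -22.044587865670227 14.177563033387115
top centre 471.9 -214.4 R 36.4 mean [ 471.4 -214.2] notch -33.2
   end 23.833274831702557 -15.715252606648939
   end -23.65838725661347 15.350223633994284
top grip [554.3 123.3] [43.3 14.3] 31.1 mean [554.4 122.9] pca -148.6 135
scene centre 472.8 -215.2 R 37.7 mean [ 473.3 -214.9] notch -33.5
   end 21.909021589014873 -14.605867349472105
   end -22.032618116692856 14.574007561197604
scene centre 472.8 -215.2 R 37.7 mean [ 473.3 -214.9] notch -33.3
   end 24.239476288711217 -15.606889411172457
   end -23.1110686202168 15.631051356345393
scene grip [555.9 122.2] [43.3 14.4] 28.7 mean [558.  123.2] pca -148.7 108
```

```bash
cat >> h.py <<'E'
def R(b):
    c,s=np.cos(np.radians(b)),np.sin(np.radians(b)); return np.array([[c,s,0],[s,-c,0],[0,0,-1.]])
E
python3 - <<'E'
from h import *
for k in(0,180):
  for a,p in((31,(.555,.123,.2)),(31,(.555,.123,.093)),(-33.3,(.472,-.2147,.2)),(-33.3,(.472,-.2147,.11)),(-113,(.472,-.2147,.11))):
    q=robot.ik(p,R(a+k)); print(a+k,None if q is None else np.round(q,0))
robot.move_gripper(.6)
E
```

```text
31 [ 32.  12. -15.   0. -63.  89.]
31 [ 32.  18. -23.   0. -50.  89.]
-33.3 [ -3.   7. -21.   0. -62.  59.]
-33.3 [ -3.  12. -28.   0. -50.  59.]
-113 [ -3.  12. -28.   0. -50. -20.]
211 [ 32.  12. -15.   0. -63. -91.]
211 [ 32.  18. -23.   0. -50. -91.]
146.7 [  -3.    7.  -21.    0.  -62. -121.]
146.7 [  -3.   12.  -28.    0.  -50. -121.]
67 [ -3.  12. -28.   0. -50. 160.]
```

Run:
```python
from h import *
robot.goto([.555,.123,.2],R(31)); 
robot.servo_line([.555,.123,.093],speed=.1)
robot.move_gripper(0); print(robot.read_grip_width()*88,robot.read_finger_force(),robot.read_position(),robot.read_force())
robot.servo_line([.555,.123,.19],speed=.12); robot.dwell(.3)
print(robot.read_grip_width()*88,robot.read_finger_force(),robot.read_force(),robot.read_t())
robot.goto([.472,-.2147,.19],R(-33.3)); robot.dwell(.3)
print(robot.read_position(),robot.read_t())
ims=[]
for n,(u,v) in(('scene',(247,130)),('top',(424,252))):
    im,d=grab(n); ims.append(cv2.resize(np.clip(im[v-75:v+75,u-50:u+50]*1.3,0,255).astype(np.uint8),(400,600),interpolation=cv2.INTER_CUBIC))
cv2.imwrite('pics/held.png',np.hstack(ims)[:,:,::-1])
```

```text
14.122254045885388 29.98680979013443 [0.5549669  0.12305758 0.09298815] [ 0.02576877 -0.04846505 -0.75857808]
13.658580571631653 29.98540699481964 [-0.03341114  0.05019666 -2.65988683] 6.8333
[ 0.47237134 -0.21405664  0.18992941] 8.4417
```

View pics/held.png

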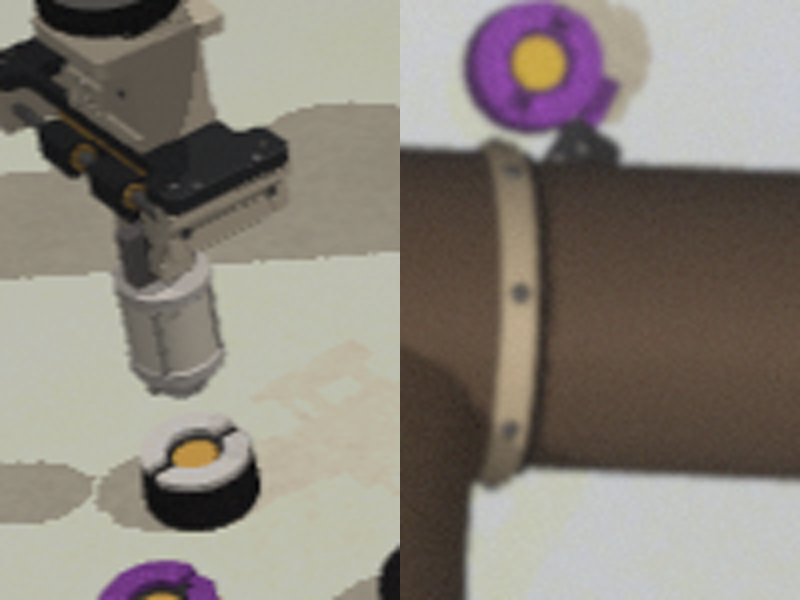

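The lantern is held upright above the dock (scene crop: body at (170,320), dock at (200,465)). I'll fit the body cylinder from the scene depth.

Run:
```python
from meas import *
from scipy.optimize import least_squares
p=robot.read_position(); print(p)
P=cloud('scene',np.load('pics/scene.npz')['d']).reshape(-1,3)
for lo,hi in((.125,.172),(.125,.148),(.148,.172)):
    Q=P[(np.hypot(P[:,0]-.472,P[:,1]+.2147)<.045)&(P[:,2]>lo)&(P[:,2]<hi)]
    for fixed in(1,0):
        s=least_squares(lambda x:np.hypot(Q[:,0]-x[0],Q[:,1]-x[1])-(.030 if fixed else x[2]),[.472,-.215,.03],loss='soft_l1',f_scale=.0007)
        print(lo,hi,len(Q),(s.x*1000).round(2),(s.fun.std()*1000).round(2))
dock('scene')
```

```text
[ 0.47220964 -0.21431592  0.18994739]
0.125 0.172 388 [ 469.42 -216.77   30.  ] 1.67
0.125 0.172 388 [ 472.04 -215.46   27.53] 1.53
0.125 0.148 192 [ 469.53 -216.68   30.  ] 1.77
0.125 0.148 192 [ 471.83 -215.51   27.82] 1.64
0.148 0.172 196 [ 469.3  -216.87   30.  ] 1.54
0.148 0.172 196 [ 472.28 -215.37   27.23] 1.38
scene centre 472.6 -217.3 R 38.2 mean [ 473.8 -214.7] notch -32.6
   end 23.58398701895375 -12.927165767236367
   end -21.29383060295786 15.656986077709323
scene centre 472.6 -217.3 R 38.2 mean [ 473.8 -214.7] notch -32.8
   end 24.90164331712832 -13.646299880617995
   end -22.843527742593054 17.337813739567785
```

Run:
```python
from h import *
robot.servo_line([.4722,-.2148,.142],speed=.08)
f0=np.array(robot.read_force()); print(f0)
z=.142
while z>.1205:
    z-=.002; robot.servo_line([.4722,-.2148,z],speed=.03)
    f=np.array(robot.read_force())-f0; print(round(z,4),np.round(robot.read_position(),4),f.round(1),np.round(robot.read_ft_torque(),2))
    if f[2]>22 or np.hypot(f[0],f[1])>12: break
print(robot.read_t())
```

```text
[ 0.17209951 -0.47966677 -3.04725845]
0.14 [ 0.4723 -0.2148  0.1403] [-0.7  0.6  0.3] [-0.08  0.13  0.02]
0.138 [ 0.4721 -0.2148  0.138 ] [-0.8  0.7  1. ] [-0.01  0.17  0.03]
0.136 [ 0.4721 -0.2148  0.1359] [-0.8  0.5  0.5] [-0.12  0.1  -0.01]
0.134 [ 0.4721 -0.2148  0.1338] [-0.9  0.5 -0.2] [-0.06  0.13 -0.02]
0.132 [ 0.4721 -0.2148  0.1319] [0.6 0.2 0. ] [-0.08  0.13  0.  ]
0.13 [ 0.4721 -0.2148  0.1299] [ 0.4 -0.2  0.4] [-0.03  0.12  0.04]
0.128 [ 0.4721 -0.2148  0.1278] [-0.9 -0.7  0.9] [-0.03  0.16 -0.02]
0.126 [ 0.4723 -0.2148  0.126 ] [0.2 0.4 1.5] [-0.07  0.04 -0.01]
0.124 [ 0.4724 -0.2149  0.1243] [-1.3  1.1  5.1] [ 0.19  0.53 -0.02]
0.122 [ 0.4724 -0.2149  0.1222] [-1.  1.  7.] [ 0.15  0.59 -0.  ]
0.12 [ 0.4724 -0.2149  0.1202] [-0.8  1.1  7.7] [ 0.19  0.57 -0.  ]
12.0417
```

The lugs passed through and the spring is felt at the expected height. I'll press on to flush.

Run:
```python
from h import *
f0=-3.05; z=.120
while z>.109:
    z-=.001; robot.servo_line([.4722,-.2148,z],speed=.02); robot.dwell(.05)
    f=np.array(robot.read_force())-[0,0,f0]; print(round(z,4),np.round(robot.read_position(),4),f.round(1))
    if f[2]>20: break
robot.dwell(.1); print(robot.read_force(),robot.read_t())
```

```text
0.119 [ 0.4724 -0.2149  0.1193] [-1.   1.1  9.1]
0.118 [ 0.4724 -0.2149  0.1183] [-0.7  0.9  8.4]
0.117 [ 0.4724 -0.2149  0.1174] [-1.9  0.8  9.4]
0.116 [ 0.4725 -0.2149  0.1165] [-1.6  0.2  9.7]
0.115 [ 0.4725 -0.2149  0.1155] [-1.3  0.  10.9]
0.114 [ 0.4725 -0.2149  0.1146] [-1.   1.1 12.5]
0.113 [ 0.4725 -0.2149  0.1137] [-0.9  1.4 11.1]
0.112 [ 0.4727 -0.2149  0.1129] [-2.1  1.  13.1]
0.111 [ 0.473  -0.2151  0.1129] [-4.5  3.8 22.4]
[-4.52467862  2.25106475 18.67522348] 14.8417
```

Run:
```python
from h import *
t=0; T0=robot.read_ft_torque()[2]
while t<80:
    t+=5 if t<60 else 2
    t0=robot.read_t(); robot.servo_line([.4724,-.2149,.1112],ori=R(-33.3-t),speed=.03)
    f=robot.read_force(); m=robot.read_ft_torque()[2]-T0; p=robot.read_position(); X=np.array(robot.read_tcp_rot())
    print(t,round(np.degrees(np.arctan2(X[1,0],X[0,0])),1),np.round(p,4),np.round(f,1),round(m,3),round(robot.read_t()-t0,2))
    if abs(m)>.45 or max(np.abs(f))>40: break
    if robot.read_t()>33: break
print(robot.read_t(),robot.read_grip_width()*88)
```

```text
5 -38.3 [ 0.4735 -0.2152  0.1129] [-3.1  1.6 15.2] -0.154 0.25
10 -43.3 [ 0.4736 -0.2152  0.1129] [-2.2  1.2 15.5] -0.129 0.25
15 -48.3 [ 0.4737 -0.2152  0.1129] [-2.1  1.9 15.7] -0.132 0.25
20 -53.3 [ 0.4736 -0.2152  0.1129] [-2.7  1.4 15.2] -0.058 0.25
25 -58.3 [ 0.4735 -0.2152  0.1129] [-2.4  1.7 15.8] -0.038 0.25
30 -63.3 [ 0.4735 -0.2152  0.1129] [-2.7  2.  15.8] -0.081 0.25
35 -68.3 [ 0.4735 -0.2152  0.1129] [-2.3  2.1 16.1] -0.088 0.25
40 -73.3 [ 0.4735 -0.2152  0.1129] [-2.2  2.2 15.3] -0.11 0.25
45 -78.3 [ 0.4734 -0.2152  0.1129] [-4.  2. 16.] -0.104 0.25
50 -83.3 [ 0.4734 -0.2151  0.1129] [-4.   2.6 17. ] -0.057 0.25
55 -88.3 [ 0.4734 -0.2151  0.1129] [-2.8  3.4 16.1] -0.138 0.25
60 -93.3 [ 0.4734 -0.2152  0.1129] [-3.7  2.1 15. ] -0.109 0.25
62 -95.3 [ 0.4734 -0.2152  0.1129] [-2.2  2.6 15.6] 0.063 0.25
64 -97.3 [ 0.4734 -0.2152  0.1129] [-2.7  2.3 16. ] 0.036 0.25
66 -99.3 [ 0.4734 -0.2152  0.1129] [-3.3  2.5 15.2] 0.034 0.25
68 -101.3 [ 0.4733 -0.2152  0.1129] [-3.9  2.9 16.1] 0.15 0.25
70 -103.3 [ 0.4733 -0.2152  0.1129] [-3.5  2.8 16.3] 0.037 0.25
72 -105.2 [ 0.4732 -0.2151  0.1129] [-3.7  2.7 16.4] 0.213 0.25
74 -107.2 [ 0.473  -0.2151  0.1129] [-4.5  3.5 18.2] 0.39 0.25
76 -109.2 [ 0.4727 -0.2149  0.1129] [-4.8  4.8 19.4] 0.547 0.25
19.8417 14.073532206692112
```

The stop is felt at about 75°, and the grip width is unchanged, so the plate hasn't slipped in yaw. I'll take one verification look.

Run:
```python
from h import *
robot.dwell(.3); im,d=grab('scene')
print(robot.read_position(),robot.read_force(),robot.read_ft_torque(),robot.read_finger_force(),robot.read_t())
cv2.imwrite('pics/end.png',cv2.resize(np.clip(im[90:210,180:320]*1.3,0,255).astype(np.uint8),(700,600),interpolation=cv2.INTER_CUBIC)[:,:,::-1])
```

```text
[ 0.47272115 -0.21490983  0.11292865] [-5.15440514  4.52189164 19.66599528] [1.88307224 2.40028307 0.51058687] 30.241766273975372 20.1917
```

View pics/end.png

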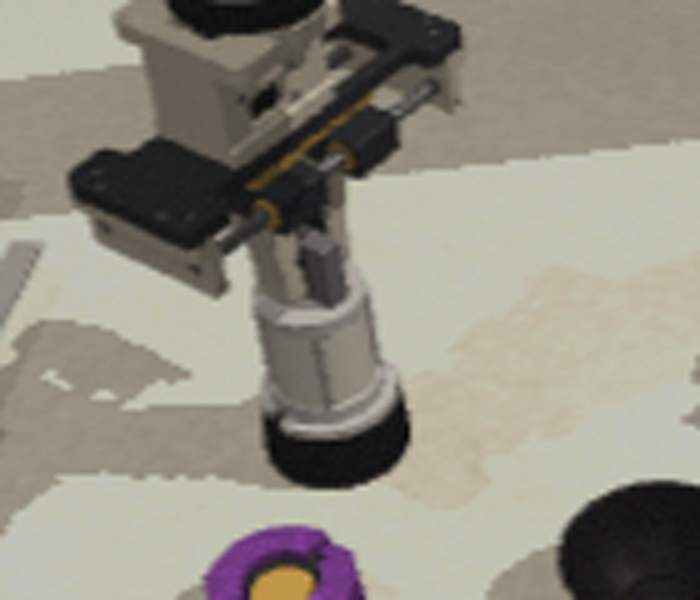

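The lantern sits flush and upright on the dock at crop px (330,400), with the plate between the fingers at (322,265), turned to the stop. Handing in.

```bash
python3 -c "
from rig import robot
print(robot.job_done())"
```

```text
the job is handed in; nothing more can be done
None
```

I handed the job in at about 20 s: the lantern is in the dock, pressed flush against the spring, turned about 75° clockwise to the stop, and still gripped; the hand-in returned no verdict.

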